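# Check two tin caps on the thread gauge and reject the faulty one

### The arm

A 6-joint arm with a two-finger parallel gripper is mounted at the origin on the work surface. World frame = base frame: x ahead of the robot, y to its left, z up, the work surface at z = 0. Lengths are in mm, angles in rad, forces in N, time in s.
With the tool pointing down it reaches from about 400 to 925 mm from the base axis. Payload 12.5 kg.
Tool frame: the origin (TCP) lies where the fingers leave the gripper's body, on its centre line; the fingertips stand 78 mm ahead of it and the grasp point (between the pads) lies 59 mm ahead of it (env.tip_extent is the distance from the TCP to the fingertips, in mm); z points along the fingers, y is the direction in which the jaws open and shut (so a half turn about z gives the same grasp; the last joint's range is limited). The gripper opens to 95 mm and grips with 3 to 60 N. Pads are 20 mm wide; open, the fingers measure 119 mm over their backs; the gripper's body (75 mm by 180 mm) begins 59 mm behind the grasp point.
Start: joints at [1.131, 0.491, 1.559, -0, 1.092, -0.106], TCP at [204.753, 590.52, 292.261] pointing down, gripper open.
Joint ranges: [-3.1, 3.1], [-0.84, 2.19], [0.05, 2.79], [-1.13, 4.28], [0.06, 2.93], [-2.69, 2.69]. Speed limits (rad/s): [2.22, 2.22, 2.79, 3.14, 3.14, 3.14].

### API

Orientations are given as [roll, pitch, yaw] about the fixed x, y, z axes, in that order (R = Rz(yaw) Ry(pitch) Rx(roll)).
In Python, from cell import env gives the robot as it stands. The module is installed in compiled form; this text tells all that it offers.
- The arm moves only by the tool play_rows, never from a script. Its argument "targets" is a list of rows, each an object with "linear": the shift along the tool's x, y, z in mm, a list of three; "turn": the turn about the tool's z in rad. A call has 1 to 20 rows; each row is the pose to reach, as a shift and turn from the pose commanded when the call began, along the tool's axes at that moment; what a row does not reach only later rows make up. A row lasts 1/8 s, in which the tool goes at most 62.5 mm and 10.7 degrees, less where a joint would pass 70% of its speed; a pose out of reach is approached as far as the arm can. A call with a gripper value outside its range is refused whole. "hand" is the finger opening in mm, from 0 to 95.1, set as the call begins (left out, the last holds). The fingers move at their own pace and stop on an object; the grip force is fixed at half the most. Time passes only in rows, so rows that repeat a pose let the fingers close. It gives the time, the measured TCP pose, the force and the opening at its end, in the units of the state.
- env.state(): the state, without advancing time (a new reading comes with each control period).
- env.read_camera(name): name is "scene" or "top"; returns (picture, depth): 480x640x3 uint8, red, green, blue; 480x640 float32, mm along the optical axis (not along the pixel's ray), 0 where there is no reading.
- env.camera_params(name): a dict with "fx", "fy", "cx", "cy" (pixels), "k1" (the pictures are not rectified: a ray, as slopes to the right and down, at radius r is drawn at 1 + k1 r^2 times it, then the intrinsics apply), "R" (3x3) and "t" (3): a world point X has camera coordinates R X + t. Camera axes: x right, y down, z forward; pixel columns grow to the right and rows downward; lengths in mm; the calibration is good to about 2 mm. A picture is of the moment at which its call begins. camera_params takes no time and is no camera call.
- env.job_done(): hands the job in, once; it reports no verdict.
The state is a dict: "t": time; "joints": joint angles; "qvel": joint speeds; "tau": joint torques, N m; "eef_pos": TCP position; "tcp_rot": TCP orientation; "ft_force": force on the tool from outside, world axes, zero at the start; "moment": the same for the moment, N m; "opening": opening from 0.0 (shut) to 1.0 (fully open).
Only numpy, scipy, OpenCV 4.12 (cv2) and the standard library are available. Lean on these libraries where they do the work, as an engineer would, in place of code of your own. Each camera call takes 0.05 s, during which the arm holds its last target.

### The job

First turn both screw caps clockwise (seen from above) on their thread gauges, each as far as it will go. Leave the one that turns fully home, down on the plate, screwed home on its gauge; unscrew the one that stops short and put it in the red reject tray. Leave the toner tin, the mixing cup and the spanner where they are.

Things in the scene. Friction and masses are not known exactly. Their poses are not given: they have to be found in the camera images.
- cap_a: loose black screw cap, 120 g: skirt 55 mm across, 40 mm high, flat top; on it along a diameter a yellow bar grip 70 mm long, 12 thick, 22 high (62 mm in all). Origin: centre of the skirt's lower rim; z up, x along the bar (same both ways round). Starts on a plug, thread just entered, rim 6 mm above the plate, bar 66 to 83 degrees anticlockwise (from above) of its plug's white marks.
- cap_b: the other cap, same sizes and look; one is good, one faulty, either on either plug. Right-hand thread: turned clockwise a cap sinks by its weight, 0.1 mm a degree; held up, it blocks. Under 0.2 N m turns it. A good cap stops dead with rim on plate and bar on the marks (within 5 degrees), a faulty one about 32 degrees short, rim about 3 mm up. To remove: turn back to the start angle, lift straight up.
- gauge_block: fixed blue steel plate 130 x 250 x 18 mm (its x, y, z) that carries the two upright thread gauge plugs, 130 mm apart along its y. Origin: centre of its underside, on the table; z up. Two white marks on the plate beside each plug, along the plate's x, show where the bar of a cap that is fully home points.
- gauge_left (a point): centre of the seat of the plug at the plate's +y end, on the plate's top face, 18 mm above the table; axes as the gauge block's. A cap fully home has its origin here. The plug, under the cap, stands 35 mm above the seat; lift a cap 40 mm to clear it. Caps have 1 mm of play on it.
- gauge_right (a point): the same for the plug at the plate's -y end. Turned back (anticlockwise) past where it may start, a cap stops dead again at about 85 degrees from the marks.
- reject_tray: fixed open red plastic tray, 170 x 170 mm outside, 35 mm high, walls and floor 5 mm. Origin: centre of its underside, on the table; sides along its x and y.
- toner_tin: bystander: closed dark tin with a blue band, 84 mm across, 115 mm high, standing; origin at the centre of its underside.
- mixing_cup: bystander: open white plastic cup, 90 mm across the rim, 100 mm high; origin at the centre of its underside.
- spanner: bystander: steel spanner lying on the table.
Mind the look-alikes: they are no part of the job. What is shaped like the cap_a but purple is not meant.

How it is judged:
By the outcome, as a careful person would: the job done as asked, in the order asked, and still so for the second after the job is handed in, with the robot touching nothing.
It also fails if it takes over 72 s, if anything falls off the work surface, if the arm or the gripper's body presses on something with over 40 N, if the wrist force passes 120 N, or if a joint passes its speed limit or range.

## Working session

There is one attempt and no reset: what is moved stays moved. The work goes in short steps, Python scripts to look and compute and a tool call to move; the robot and the scene stay as the last step left them, time stands still between calls to the robot, and variables do not carry over. Pictures are saved under pics/ and viewed, and the job is handed in when it is done.

Besides the shell and the picture viewer there is one more tool, called after "Request:" as name(argument=value, ...) on one line, values as JSON. play_rows: Moves the arm, as the interface text tells. Its arguments: {"type":"object","properties":{"targets":{"type":"array","items":{"type":"object","properties":{"linear":{"type":"array","items":{"type":"number"}},"turn":{"type":"number"}}}},"hand":{"type":"number"}},"required":["targets"]}

```bash
mkdir -p pics; ls; python3 - <<'E'
from cell import env
import cv2,numpy as np
for n in("scene","top"):
    p,d=env.read_camera(n); cv2.imwrite(f"pics/{n}0.png",p[:,:,::-1]); np.save(f"{n}0.npy",d); np.save(f"{n}0rgb.npy",p)
    c=env.camera_params(n); print(n,{k:(np.round(v,4).tolist() if hasattr(v,'__len__') else v) for k,v in c.items()})
print(env.state())
E
```

```text
pics
scene {'fx': 557.0614754319821, 'fy': 557.0614754319821, 'cx': 305.59764751923547, 'cy': 236.88033032096186, 'k1': -0.11778422364518824, 'R': [[-0.7757, 0.6311, 0.0021], [0.459, 0.5665, -0.6844], [-0.4331, -0.5299, -0.7291]], 't': [422.532, -199.3444, 1581.3513]}
top {'fx': 565.3354149517781, 'fy': 565.3354149517781, 'cx': 321.8567567627324, 'cy': 244.97775643085723, 'k1': 0.057215634288829996, 'R': [[0.0221, -0.9998, 0.001], [-0.9911, -0.022, -0.1315], [0.1315, 0.0019, -0.9913]], 't': [-30.24, 534.2751, 1399.0427]}
{'t': 0.1, 'joints': array([ 1.13138472e+00,  4.91519913e-01,  1.55937591e+00, -4.91386674e-06,
        1.09171801e+00, -1.05624013e-01]), 'qvel': array([-0.00060597, -0.00178229, -0.00186533,  0.00029199,  0.00175932,
        0.00145466]), 'tau': array([ 2.30086953e-03, -6.13615251e+01, -2.58604610e+01,  6.93808822e-02,
        4.69317113e-02, -3.71786825e-05]), 'eef_pos': array([204.70100042, 590.38513897, 291.71166851]), 'tcp_rot': array([-3.14057671e+00, -1.03326223e-04,  2.80780728e+00]), 'ft_force': array([ 1.60547538,  0.02040212, -0.30451953]), 'moment': array([-0.04178037, -0.00718874, -0.04445704]), 'opening': 1.001862265036845}
```

View pics/scene0.png

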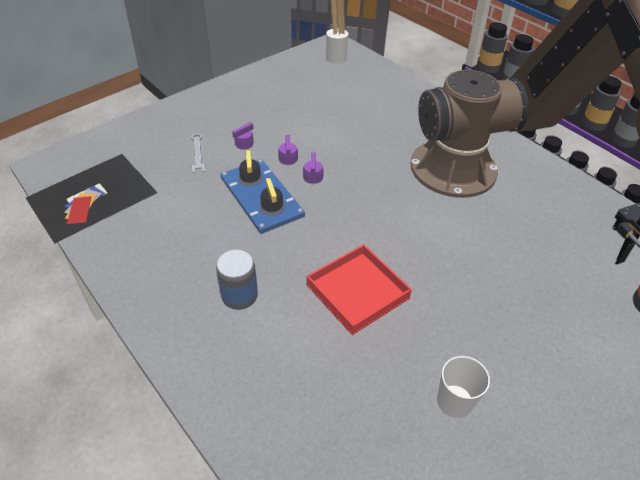

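View pics/top0.png

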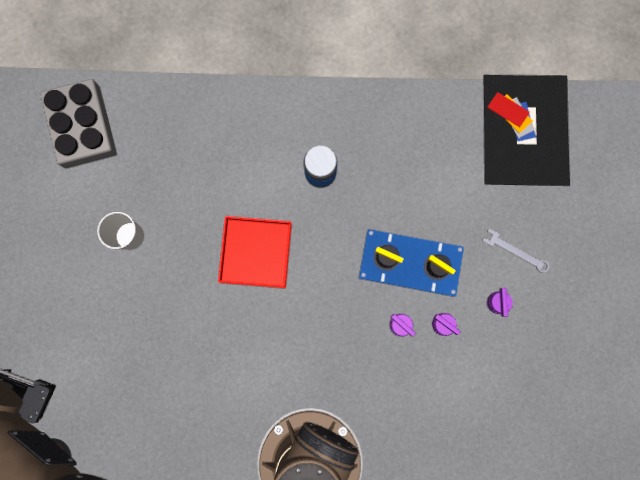

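Look-alikes: caps with yellow bars on the blue plate, top view (389,256) and (440,266). The purple ones at (402,325), (446,324), (502,302) are not meant. I choose the two black/yellow ones and check that in a crop.

```bash
cat > h.py <<'E'
import cv2,numpy as np
from cell import env
def cam(n):
    c=env.camera_params(n);K=np.array([[c['fx'],0,c['cx']],[0,c['fy'],c['cy']],[0,0,1.]])
    return K,np.array([c['k1'],0,0,0.]),np.array(c['R']),np.array(c['t'])
def ray(n,uv,z):
    K,D,R,t=cam(n); p=cv2.undistortPoints(np.array(uv,float).reshape(-1,1,2),K,D)[:,0]
    d=np.c_[p,np.ones(len(p))]@R; o=-R.T@t
    return o+d*((z-o[2])/d[:,2])[:,None]
def proj(n,X):
    K,D,R,t=cam(n); return cv2.projectPoints(np.array(X,float).reshape(-1,3),cv2.Rodrigues(R)[0],t,K,D)[0][:,0]
def bars(p,amin=30):
    h=cv2.cvtColor(p,cv2.COLOR_RGB2HSV); m=cv2.inRange(h,(22,120,90),(35,255,255))
    return h,m
E
python3 - <<'E'
from h import *
for n,box in(("top",(350,220,475,310)),("scene",(210,130,320,240))):
    p=np.load(n+"0rgb.npy"); h,m=bars(p); x0,y0,x1,y1=box
    c=p[y0:y1,x0:x1]; cv2.imwrite(f"pics/crop_{n}.png",cv2.resize(c[:,:,::-1],None,fx=6 if n=="top" else 5.4,fy=6 if n=="top" else 5.4,interpolation=cv2.INTER_CUBIC))
    cs,_=cv2.findContours(m[y0:y1,x0:x1],cv2.RETR_EXTERNAL,cv2.CHAIN_APPROX_NONE,offset=(x0,y0))
    for k in cs:
        if cv2.contourArea(k)>25: print(n,cv2.minAreaRect(k),cv2.contourArea(k))
    blue=cv2.inRange(h,(100,120,40),(125,255,255))
    b=np.zeros_like(blue); b[y0:y1,x0:x1]=blue[y0:y1,x0:x1]
    hull=cv2.convexHull(np.argwhere(b>0)[:,::-1].astype(np.int32)); q=cv2.approxPolyDP(hull,5,True)[:,0]; print('plate',q.tolist())
    if n=="top":
        w=cv2.inRange(h,(0,0,170),(180,60,255)); w2=np.zeros_like(w); w2[y0:y1,x0:x1]=w[y0:y1,x0:x1]
        N,L,S,C=cv2.connectedComponentsWithStats(w2)
        for i in range(1,N):
            if S[i,4]>4: print('white',S[i].tolist(),C[i].round(1).tolist())
        r=cv2.inRange(h,(0,150,60),(8,255,255)); r[:, :180]=0; r[:,330:]=0; r[:190]=0; r[310:]=0
        k=max(cv2.findContours(r,0,1)[0],key=cv2.contourArea); q=cv2.approxPolyDP(cv2.convexHull(k),5,True)[:,0];print('tray',q.tolist()); print(ray('top',q,35).round(1))
E
```

```text
top ((441.6072998046875, 264.33416748046875), (29.138023376464844, 6.420241832733154), 32.905242919921875) 153.0
top ((388.79449462890625, 254.45205688476562), (28.635164260864258, 6.289804458618164), 24.443954467773438) 139.5
plate [[463, 247], [455, 295], [359, 277], [368, 230]]
white [369, 231, 4, 4, 10] [370.7, 232.7]
white [388, 234, 4, 8, 22] [389.4, 237.3]
white [438, 243, 4, 8, 23] [439.8, 246.6]
white [458, 248, 4, 3, 8] [459.5, 249.0]
white [362, 273, 3, 4, 8] [363.0, 274.5]
white [381, 273, 4, 9, 24] [382.5, 276.8]
white [432, 283, 4, 8, 25] [433.2, 286.5]
white [452, 291, 3, 3, 8] [452.9, 291.9]
tray [[226, 216], [290, 222], [285, 287], [218, 281]]
[[603.9 227.6  35. ]
 [592.2  64.1  35. ]
 [426.4  71.8  35. ]
 [437.9 240.3  35. ]]
plate [[303, 212], [260, 229], [221, 174], [263, 162]]
```

View pics/crop_top.png

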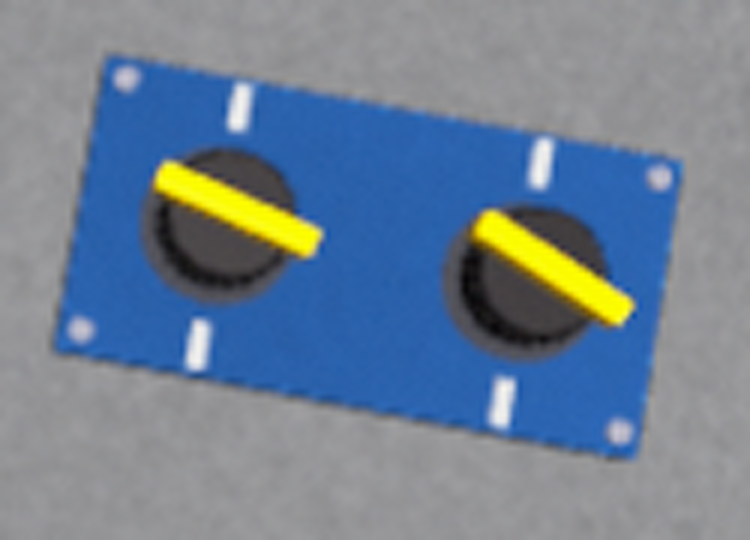

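```bash
python3 - <<'E'
from h import *
W=dict(a=ray('top',[[389.4,237.3],[382.5,276.8]],18),b=ray('top',[[439.8,246.6],[433.2,286.5]],18))
for k,(u,v) in W.items():
    print(k,'seat',((u+v)/2).round(1),'mark ang',np.degrees(np.arctan2(*(u-v)[1::-1])).round(1), np.linalg.norm(u-v).round(1))
sc=ray('top',[[370.7,232.7],[459.5,249],[363,274.5],[452.9,291.9]],18);print('screws',sc.round(1).tolist(),sc.mean(0))
dy=sc[0]-sc[1];print('plate y ang',np.degrees(np.arctan2(dy[1],dy[0])),np.linalg.norm(dy)); dy=sc[2]-sc[3];print(np.degrees(np.arctan2(dy[1],dy[0])))
for c,a in(((388.8,254.45),24.44),((441.6,264.33),32.9)):
    a=np.radians(a); d=np.array([np.cos(a),np.sin(a)])*13; P=ray('top',[np.array(c),c+d,c-d],86)
    v=P[1]-P[2]; print('bar',P[0].round(1),np.degrees(np.arctan2(v[1],v[0])))
p=np.load("scene0rgb.npy");h,m=bars(p)
print(env.state()['joints'][5])
E
```

```text
a seat [ 509.8 -183.1   18. ] mark ang -9.4 103.5
b seat [ 488.4 -311.8   18. ] mark ang -9.6 104.0
screws [[571.8, -143.4, 18.0], [534.6, -370.5, 18.0], [463.5, -124.9, 18.0], [424.7, -352.7, 18.0]] [ 498.6334198 -247.891462    18.       ]
plate y ang 80.69379929224603 230.20040392942718
80.31697459078865
bar [ 508.4 -182.3   86. ] -113.48808791507062
bar [ 487.1 -310.4   86. ] -122.32674765344301
-0.10562401282205072
```

The crop shows two black caps with yellow bars, the left one at (389,254) and the right at (441,264). They sit about 76° and 67° anticlockwise of their marks. The purple ones are off the plate. Next I plan the approach.

```bash
cat >> h.py <<'E'
def rel(cmd,tgt): # (x,y,z,yawdeg)
    y=np.radians(cmd[3]); d=np.subtract(tgt[:3],cmd[:3]); s,c=np.sin(y),np.cos(y)
    return np.round([c*d[0]+s*d[1], s*d[0]-c*d[1], -d[2], -np.radians(tgt[3]-cmd[3])],4).tolist()
E
python3 - <<'E'
from h import *
c=(204.753,590.52,292.261,np.degrees(2.8078))
print(rel(c,(500,300,260,110)),rel(c,(509,-182.7,200,66.5)))
E
```

```text
[-374.134, -177.7538, 32.261, 0.8879] [-540.7836, -630.8633, 92.261, 1.6472]
```

Request:
play_rows(hand=45, targets=[{"linear": [-374, -178, 32], "turn": 0.888}, {"linear": [-374, -178, 32], "turn": 0.888}, {"linear": [-374, -178, 32], "turn": 0.888}, {"linear": [-374, -178, 32], "turn": 0.888}, {"linear": [-374, -178, 32], "turn": 0.888}, {"linear": [-374, -178, 32], "turn": 0.888}, {"linear": [-374, -178, 32], "turn": 0.888}, {"linear": [-541, -631, 92], "turn": 1.647}, {"linear": [-541, -631, 92], "turn": 1.647}, {"linear": [-541, -631, 92], "turn": 1.647}, {"linear": [-541, -631, 92], "turn": 1.647}, {"linear": [-541, -631, 92], "turn": 1.647}, {"linear": [-541, -631, 92], "turn": 1.647}, {"linear": [-541, -631, 92], "turn": 1.647}, {"linear": [-541, -631, 92], "turn": 1.647}, {"linear": [-541, -631, 92], "turn": 1.647}, {"linear": [-541, -631, 92], "turn": 1.647}, {"linear": [-541, -631, 92], "turn": 1.647}])

```text
t: 2.35
eef_pos: [509.2, -181.7, 200.4]
tcp_rot: [-3.142, -0.0, 1.162]
ft_force: [-0.4, 0.5, 0.2]
opening: 0.47
```

```bash
python3 - <<'E'
from h import *
p,d=env.read_camera("top"); cv2.imwrite("pics/top1.png",cv2.resize(p[200:340,320:520,::-1],None,fx=4,fy=4))
p,d=env.read_camera("scene"); cv2.imwrite("pics/scene1.png",cv2.resize(p[100:260,180:380,::-1],None,fx=3.5,fy=3.5))
s=env.state();print(s)
E
```

```text
{'t': 2.45, 'joints': array([-4.65101426e-01,  4.88555731e-01,  1.86402752e+00,  1.84888747e-04,
        7.88860118e-01, -5.68036930e-02]), 'qvel': array([-2.49740928e-03,  3.15720946e-04, -9.92113452e-04, -1.01390010e-03,
        8.54986093e-06, -6.67629076e-04]), 'tau': array([-2.20012832e-01, -5.46828353e+01, -1.95420527e+01,  5.44080127e-02,
        4.13304102e-02,  6.52968723e-03]), 'eef_pos': array([ 509.29979018, -181.81547655,  200.42958635]), 'tcp_rot': array([ 3.14143617e+00, -1.22520748e-04,  1.16236833e+00]), 'ft_force': array([-0.14956392,  0.2911437 ,  0.36657835]), 'moment': array([-0.13287779,  0.07940784, -0.03573952]), 'opening': 0.47635596963047594}
```

View pics.

View pics/scene1.png

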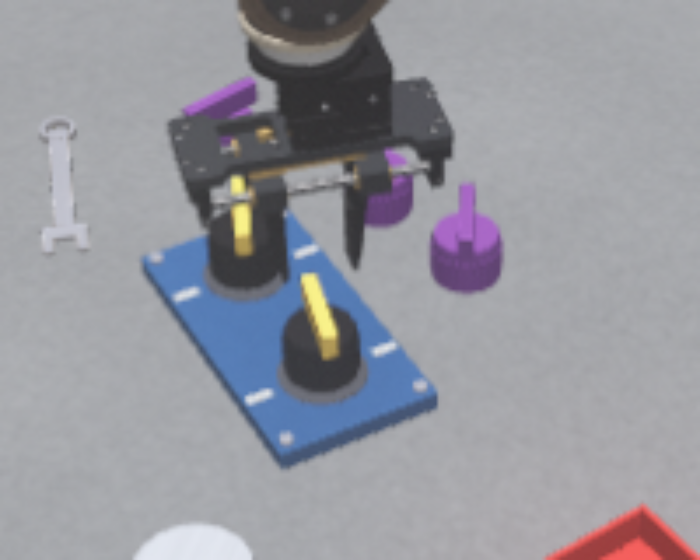

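View pics/top1.png

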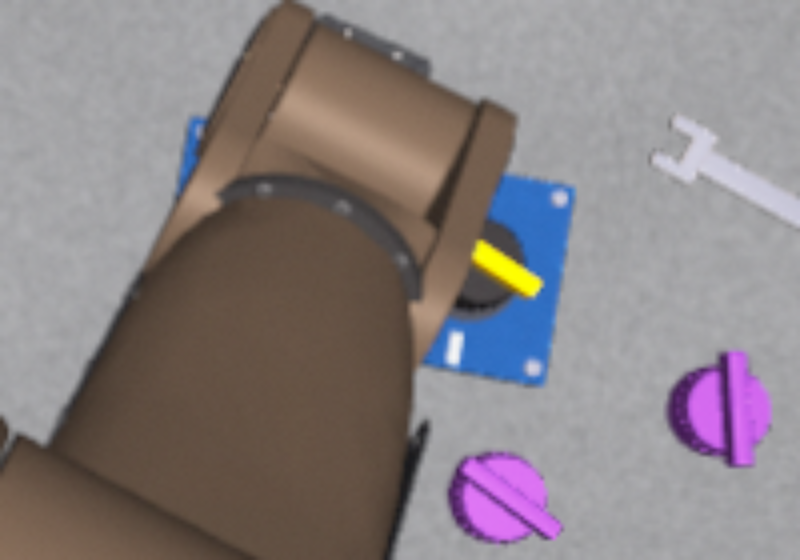

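The scene crop shows the gripper above the left cap, with fingertips near crop (280,270) and (355,262). The top view is mostly hidden by the arm. I'll check the tip projection against the model.

```bash
python3 - <<'E'
from h import *
y=np.radians(66.5);e=np.array([np.sin(y),-np.cos(y)])
for s in(-28,0,28):
  X=[509.2+s*e[0],-181.8+s*e[1],122.]
  print((proj('scene',X)-[180,100])*3.5)
# bar top in scene, center of left bar's top face ends
for (cx,cy,a) in((509,-182.7,66.5),(487.8,-311,57.7)):
  a=np.radians(a)
  for s in(-35,35): print('bar',(proj('scene',[cx+s*np.cos(a),cy+s*np.sin(a),86])-[180,100])*3.5)
E
```

```text
[[354.60883361 255.78256669]]
[[315.94786843 262.73462982]]
[[277.01973282 269.75796844]]
bar [[306.68186624 269.57785413]]
bar [[328.86814269 332.16717072]]
bar [[236.99168389 172.9991554 ]]
bar [[241.2862203  230.63276577]]
```

Request:
play_rows(targets=[{"linear": [-0.9, 0, 30], "turn": 0}, {"linear": [-0.9, 0, 50], "turn": 0}, {"linear": [-0.9, 0, 55.5], "turn": 0}, {"linear": [-0.9, 0, 55.5], "turn": 0}, {"linear": [-0.9, 0, 55.5], "turn": 0}])

```text
t: 3.08
eef_pos: [509.1, -183.7, 145.5]
tcp_rot: [3.14, -0.0, 1.161]
ft_force: [1.1, -0.2, 0.8]
opening: 0.474
```

Request:
play_rows(hand=5, targets=[{"linear": [0, 0, 0], "turn": 0}, {"linear": [0, 0, 0], "turn": 0}, {"linear": [0, 0, 0], "turn": 0}, {"linear": [0, 0, 0], "turn": 0}, {"linear": [0, 0, 0], "turn": 0}])

```text
t: 3.7
eef_pos: [508.8, -183.7, 144.7]
tcp_rot: [-3.142, -0.0, 1.161]
ft_force: [0.2, 0.5, 1.3]
opening: 0.126
```

```bash
python3 - <<'E'
from h import *
s=env.state();print({k:np.round(v,3) for k,v in s.items()})
E
```

```text
{'t': np.float64(3.7), 'joints': array([-0.469,  0.573,  1.906,  0.   ,  0.662, -0.059]), 'qvel': array([ 0.001,  0.001,  0.001, -0.001, -0.002,  0.001]), 'tau': array([ 2.6000e-02, -5.6810e+01, -1.6368e+01,  6.3000e-02, -2.6000e-02,
        1.0000e-03]), 'eef_pos': array([ 508.784, -183.721,  144.722]), 'tcp_rot': array([-3.142, -0.   ,  1.161]), 'ft_force': array([0.193, 0.541, 1.347]), 'moment': array([-0.074,  0.121,  0.004]), 'opening': np.float64(0.126)}
```

Request:
play_rows(targets=[{"linear": [0, 0, 0.6], "turn": 0.1}, {"linear": [0, 0, 1.2], "turn": 0.2}, {"linear": [0, 0, 1.8], "turn": 0.3}, {"linear": [0, 0, 2.4], "turn": 0.4}, {"linear": [0, 0, 2.9], "turn": 0.5}, {"linear": [0, 0, 2.9], "turn": 0.5}])

```text
t: 4.45
eef_pos: [509.4, -184.1, 143.0]
tcp_rot: [3.139, -0.001, 0.659]
ft_force: [-0.4, 0.3, 12.7]
opening: 0.123
```

```bash
python3 - <<'E'
from h import *
s=env.state();print({k:np.round(v,3) for k,v in s.items() if k in('eef_pos','tcp_rot','ft_force','moment','opening')})
E
```

```text
{'eef_pos': array([ 509.365, -184.112,  142.994]), 'tcp_rot': array([ 3.139e+00, -1.000e-03,  6.590e-01]), 'ft_force': array([-0.382,  0.253, 12.724]), 'moment': array([ 0.045,  0.399, -0.249]), 'opening': np.float64(0.123)}
```

Request:
play_rows(targets=[{"linear": [0, 0, 0], "turn": 0.1}, {"linear": [0, 0, 0.4], "turn": 0.14}, {"linear": [0, 0, 0.4], "turn": 0.14}])

```text
t: 4.82
eef_pos: [509.3, -184.0, 142.3]
tcp_rot: [3.14, -0.001, 0.52]
ft_force: [-0.5, -0.2, 9.6]
opening: 0.124
```

```bash
cat > st.py <<'E'
from h import *
s=env.state();print({k:np.round(v,3) for k,v in s.items() if k in('t','eef_pos','tcp_rot','ft_force','moment','opening')},s['joints'][5])
E
python3 st.py
```

```text
{'t': np.float64(4.825), 'eef_pos': array([ 509.271, -184.033,  142.333]), 'tcp_rot': array([ 3.14e+00, -1.00e-03,  5.20e-01]), 'ft_force': array([-0.466, -0.232,  9.584]), 'moment': array([-0.116,  0.366, -0.098]), 'opening': np.float64(0.124)} 0.5819182282098667
```

Request:
play_rows(targets=[{"linear": [0, 0, 0.4], "turn": 0.06}, {"linear": [0, 0, 0.6], "turn": 0.12}, {"linear": [0, 0, 0.8], "turn": 0.18}, {"linear": [0, 0, 0.8], "turn": 0.18}])

```text
t: 5.32
eef_pos: [509.3, -184.1, 141.3]
tcp_rot: [3.14, -0.001, 0.34]
ft_force: [0.4, 0.1, 6.4]
opening: 0.125
```

```bash
python3 st.py
```

```text
{'t': np.float64(5.325), 'eef_pos': array([ 509.294, -184.056,  141.306]), 'tcp_rot': array([ 3.14e+00, -1.00e-03,  3.40e-01]), 'ft_force': array([0.37 , 0.127, 6.448]), 'moment': array([-0.152,  0.207, -0.142]), 'opening': np.float64(0.125)} 0.7622096353790971
```

Request:
play_rows(targets=[{"linear": [0, 0, 0.5], "turn": 0.1}, {"linear": [0, 0, 1.0], "turn": 0.2}, {"linear": [0, 0, 1.6], "turn": 0.3}, {"linear": [0, 0, 2.2], "turn": 0.4}, {"linear": [0, 0, 2.2], "turn": 0.4}])

```text
t: 5.95
eef_pos: [509.1, -184.0, 138.9]
tcp_rot: [3.141, -0.001, -0.061]
ft_force: [-1.1, -0.0, 6.8]
opening: 0.124
```

```bash
python3 st.py
```

```text
{'t': np.float64(5.95), 'eef_pos': array([ 509.096, -183.953,  138.946]), 'tcp_rot': array([ 3.141e+00, -1.000e-03, -6.100e-02]), 'ft_force': array([-1.073, -0.028,  6.825]), 'moment': array([-0.074,  0.25 , -0.151]), 'opening': np.float64(0.124)} 1.1628161213443315
```

Request:
play_rows(targets=[{"linear": [0, 0, 0.3], "turn": 0.06}, {"linear": [0, 0, 0.5], "turn": 0.1}, {"linear": [0, 0, 0.6], "turn": 0.13}, {"linear": [0, 0, 0.6], "turn": 0.13}])

```text
t: 6.45
eef_pos: [509.2, -183.9, 138.9]
tcp_rot: [3.141, -0.002, -0.189]
ft_force: [-3.2, 0.3, 12.2]
opening: 0.129
```

```bash
python3 st.py
```

```text
{'t': np.float64(6.45), 'eef_pos': array([ 509.19 , -183.947,  138.905]), 'tcp_rot': array([ 3.141e+00, -2.000e-03, -1.890e-01]), 'ft_force': array([-3.225,  0.278, 12.212]), 'moment': array([0.116, 0.572, 0.39 ]), 'opening': np.float64(0.129)} 1.2910999917187787
```

Request:
play_rows(targets=[{"linear": [0, 0, 0], "turn": 0.04}, {"linear": [0, 0, 0], "turn": 0.04}])

```text
t: 6.7
eef_pos: [509.1, -183.9, 138.9]
tcp_rot: [3.141, -0.001, -0.228]
ft_force: [-2.2, 0.7, 13.8]
opening: 0.124
```

```bash
python3 st.py
```

```text
{'t': np.float64(6.7), 'eef_pos': array([ 509.084, -183.894,  138.89 ]), 'tcp_rot': array([ 3.141e+00, -1.000e-03, -2.280e-01]), 'ft_force': array([-2.182,  0.678, 13.775]), 'moment': array([0.163, 0.608, 0.679]), 'opening': np.float64(0.124)} 1.3309202901752513
```

Request:
play_rows(hand=35, targets=[{"linear": [0, 0, -0.5], "turn": -0.04}, {"linear": [0, 0, -0.5], "turn": -0.04}, {"linear": [0, 0, -0.5], "turn": -0.04}, {"linear": [0, 0, -30], "turn": -0.04}, {"linear": [0, 0, -61], "turn": -0.04}, {"linear": [0, 0, -61], "turn": -0.04}])

```text
t: 7.45
eef_pos: [509.4, -184.0, 200.5]
tcp_rot: [3.141, -0.003, -0.19]
ft_force: [0.1, -0.2, -0.9]
opening: 0.37
```

```bash
python3 - <<'E'
from h import *
p,d=env.read_camera("scene"); cv2.imwrite("pics/scene2.png",cv2.resize(p[100:260,180:380,::-1],None,fx=3.5,fy=3.5))
s=env.state();e=s['eef_pos'];y=np.degrees(s['tcp_rot'][2]);print(e,y)
print(rel((*e,y),(487.8,-311.5,200,57.7)))
E
```

```text
[ 508.89594787 -183.74743737  199.24842893] -10.865122360281768
[3.3633, 129.439, -0.7516, -1.1967]
```

View pics/scene2.png

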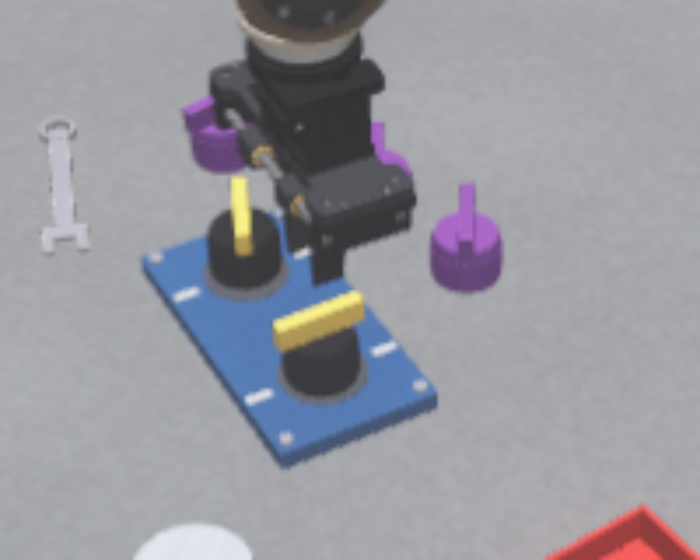

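The left bar now lies along its marks, from crop (275,330) to (362,305), and the cap is down on the plate. Next is the right cap.

Request:
play_rows(targets=[{"linear": [3.5, 60, 0], "turn": -0.5}, {"linear": [3.5, 129.7, 0], "turn": -1.197}, {"linear": [3.5, 129.7, 0], "turn": -1.197}, {"linear": [3.5, 129.7, 0], "turn": -1.197}, {"linear": [3.5, 129.7, 0], "turn": -1.197}, {"linear": [3.5, 129.7, 0], "turn": -1.197}, {"linear": [3.5, 129.7, 0], "turn": -1.197}, {"linear": [3.5, 129.7, 0], "turn": -1.197}, {"linear": [3.5, 129.7, 0], "turn": -1.197}, {"linear": [3.5, 129.7, 0], "turn": -1.197}])

```text
t: 8.75
eef_pos: [487.8, -311.7, 198.5]
tcp_rot: [-3.141, -0.0, 1.007]
ft_force: [0.3, 0.3, 0.3]
opening: 0.368
```

```bash
python3 st.py; python3 - <<'E'
from h import *
p,d=env.read_camera("scene"); cv2.imwrite("pics/scene3.png",cv2.resize(p[100:260,180:380,::-1],None,fx=3.5,fy=3.5))
E
```

```text
{'t': np.float64(8.75), 'eef_pos': array([ 487.801, -311.714,  198.483]), 'tcp_rot': array([-3.141, -0.   ,  1.007]), 'ft_force': array([0.331, 0.347, 0.349]), 'moment': array([-0.076,  0.108, -0.029]), 'opening': np.float64(0.368)} -0.11857261205567113
```

View pics/scene3.png

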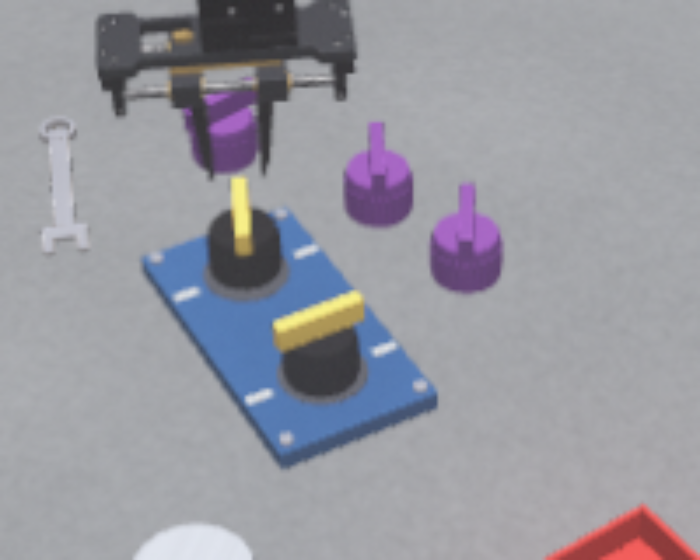

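Request:
play_rows(targets=[{"linear": [0, 0, 30], "turn": 0}, {"linear": [0, 0, 48], "turn": 0}, {"linear": [0, 0, 54], "turn": 0}, {"linear": [0, 0, 54], "turn": 0}])

```text
t: 9.3
eef_pos: [487.9, -311.8, 144.9]
tcp_rot: [-3.141, -0.0, 1.008]
ft_force: [0.1, -0.2, -0.3]
opening: 0.366
```

Request:
play_rows(hand=5, targets=[{"linear": [0, 0, 0], "turn": 0}, {"linear": [0, 0, 0], "turn": 0}, {"linear": [0, 0, 0], "turn": 0}, {"linear": [0, 0, 0], "turn": 0}, {"linear": [0, 0, 0], "turn": 0}])

```text
t: 9.93
eef_pos: [488.0, -311.9, 145.1]
tcp_rot: [3.141, -0.0, 1.008]
ft_force: [0.5, -0.4, 3.7]
opening: 0.127
```

```bash
python3 st.py
```

```text
{'t': np.float64(9.925), 'eef_pos': array([ 487.98 , -311.858,  145.069]), 'tcp_rot': array([ 3.141, -0.   ,  1.008]), 'ft_force': array([ 0.531, -0.433,  3.697]), 'moment': array([-0.128,  0.017,  0.025]), 'opening': np.float64(0.127)} -0.1198472372841642
```

Request:
play_rows(targets=[{"linear": [0, 0, 0.4], "turn": 0.1}, {"linear": [0, 0, 1.0], "turn": 0.2}, {"linear": [0, 0, 1.5], "turn": 0.3}, {"linear": [0, 0, 2.1], "turn": 0.4}, {"linear": [0, 0, 2.6], "turn": 0.5}, {"linear": [0, 0, 2.6], "turn": 0.5}])

```text
t: 10.68
eef_pos: [488.0, -311.9, 142.5]
tcp_rot: [3.141, -0.0, 0.508]
ft_force: [-0.7, 0.2, 4.8]
opening: 0.123
```

```bash
python3 st.py
```

```text
{'t': np.float64(10.675), 'eef_pos': array([ 487.991, -311.906,  142.484]), 'tcp_rot': array([ 3.141, -0.   ,  0.508]), 'ft_force': array([-0.711,  0.203,  4.845]), 'moment': array([-0.228,  0.195, -0.13 ]), 'opening': np.float64(0.123)} 0.37965094833657687
```

Request:
play_rows(targets=[{"linear": [0, 0, 0.3], "turn": 0.06}, {"linear": [0, 0, 0.6], "turn": 0.12}, {"linear": [0, 0, 0.6], "turn": 0.15}, {"linear": [0, 0, 0.6], "turn": 0.15}])

```text
t: 11.18
eef_pos: [487.9, -311.8, 141.8]
tcp_rot: [3.141, -0.0, 0.361]
ft_force: [-0.4, -1.0, 5.9]
opening: 0.128
```

```bash
python3 st.py
```

```text
{'t': np.float64(11.175), 'eef_pos': array([ 487.874, -311.841,  141.826]), 'tcp_rot': array([ 3.141, -0.   ,  0.361]), 'ft_force': array([-0.425, -1.046,  5.902]), 'moment': array([-0.105,  0.239,  0.21 ]), 'opening': np.float64(0.128)} 0.527592862703351
```

Opposing moment is appearing at yaw 20.7°, close to the faulty stop expected at about 22.5°. I'll confirm with a bit more turn.

Request:
play_rows(targets=[{"linear": [0, 0, 0], "turn": 0.05}, {"linear": [0, 0, 0], "turn": 0.05}])

```text
t: 11.42
eef_pos: [487.9, -311.8, 141.8]
tcp_rot: [3.141, 0.0, 0.311]
ft_force: [-0.3, -0.3, 4.7]
opening: 0.124
```

```bash
python3 st.py
```

```text
{'t': np.float64(11.425), 'eef_pos': array([ 487.858, -311.819,  141.809]), 'tcp_rot': array([3.141, 0.   , 0.311]), 'ft_force': array([-0.259, -0.33 ,  4.719]), 'moment': array([-0.123,  0.232,  0.696]), 'opening': np.float64(0.124)} 0.577349092672443
```

Request:
play_rows(targets=[{"linear": [0, 0, -0.3], "turn": -0.1}, {"linear": [0, 0, -0.9], "turn": -0.2}, {"linear": [0, 0, -1.5], "turn": -0.3}, {"linear": [0, 0, -2.1], "turn": -0.4}, {"linear": [0, 0, -2.7], "turn": -0.5}, {"linear": [0, 0, -3.2], "turn": -0.6}, {"linear": [0, 0, -3.2], "turn": -0.6}])

```text
t: 12.3
eef_pos: [487.8, -311.7, 144.7]
tcp_rot: [-3.141, -0.0, 0.909]
ft_force: [-0.1, 0.4, 3.3]
opening: 0.123
```

```bash
python3 st.py
```

```text
{'t': np.float64(12.3), 'eef_pos': array([ 487.777, -311.7  ,  144.734]), 'tcp_rot': array([-3.141, -0.   ,  0.909]), 'ft_force': array([-0.096,  0.372,  3.28 ]), 'moment': array([-0.035,  0.064,  0.059]), 'opening': np.float64(0.123)} -0.021051241904941686
```

Request:
play_rows(targets=[{"linear": [0, 0, -0.5], "turn": -0.1}, {"linear": [0, 0, -1.0], "turn": -0.18}, {"linear": [0, 0, -1.0], "turn": -0.18}])

```text
t: 12.68
eef_pos: [487.7, -311.7, 145.7]
tcp_rot: [-3.141, -0.0, 1.086]
ft_force: [0.0, 0.7, -0.0]
opening: 0.123
```

Request:
play_rows(targets=[{"linear": [0, 0, -2], "turn": 0}, {"linear": [0, 0, -4], "turn": 0}, {"linear": [0, 0, -4], "turn": 0}])

```text
t: 13.05
eef_pos: [487.8, -311.8, 149.9]
tcp_rot: [3.142, -0.0, 1.087]
ft_force: [-0.3, -0.2, -1.5]
opening: 0.127
```

```bash
python3 st.py
```

```text
{'t': np.float64(13.05), 'eef_pos': array([ 487.843, -311.754,  149.874]), 'tcp_rot': array([ 3.142, -0.   ,  1.087]), 'ft_force': array([-0.286, -0.16 , -1.473]), 'moment': array([-0.094,  0.084,  0.022]), 'opening': np.float64(0.127)} -0.19921338585142032
```

Request:
play_rows(targets=[{"linear": [0, 0, -40], "turn": 0}, {"linear": [0, 0, -90], "turn": 0}, {"linear": [0, 0, -110], "turn": 0}, {"linear": [0, 0, -110], "turn": 0}])

```text
t: 13.55
eef_pos: [488.0, -311.9, 261.1]
tcp_rot: [3.139, 0.0, 1.087]
ft_force: [-1.1, -1.1, -2.0]
opening: 0.124
```

```bash
python3 - <<'E'
from h import *
s=env.state();e=s['eef_pos'];y=np.degrees(s['tcp_rot'][2]);print(e,y,s['ft_force'],s['opening'])
print(rel((*e,y),(515,151,240,y)))
print(rel((*e,y),(515,151,128,y)))
p,d=env.read_camera("scene"); cv2.imwrite("pics/scene4.png",p[:,:,::-1])
E
```

```text
[ 488.03491515 -311.88267485  261.06358879] 62.308613761035225 [-1.07506265 -1.10009454 -2.03254297] 0.12384078963608267
[422.3966, -191.2291, 21.0636, -0.0]
[422.3966, -191.2291, 133.0636, -0.0]
```

View pics/scene4.png

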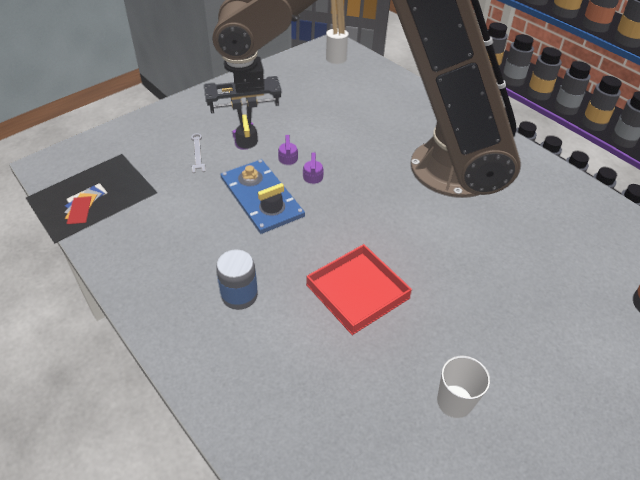

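The faulty cap hangs in the gripper at (246,130), its plug at (250,175) is bare, and the left cap sits on its gauge at (272,200). On to the tray.

Request:
play_rows(targets=[{"linear": [212, -96, 0], "turn": 0}, {"linear": [212, -96, 0], "turn": 0}, {"linear": [212, -96, 0], "turn": 0}, {"linear": [422, -191, 0], "turn": 0}, {"linear": [422, -191, 0], "turn": 0}, {"linear": [422, -191, 0], "turn": 0}, {"linear": [422, -191, 0], "turn": 0}, {"linear": [422, -191, 0], "turn": 0}, {"linear": [422, -191, 0], "turn": 0}, {"linear": [422, -191, 20], "turn": 0}, {"linear": [422, -191, 20], "turn": 0}, {"linear": [422, -191, 20], "turn": 0}, {"linear": [422, -191, 20], "turn": 0}])

```text
t: 15.22
eef_pos: [514.9, 150.3, 240.3]
tcp_rot: [3.141, -0.0, 1.087]
ft_force: [0.1, 0.0, -1.2]
opening: 0.125
```

```bash
python3 st.py; python3 - <<'E'
from h import *
p,d=env.read_camera("scene"); cv2.imwrite("pics/scene5.png",p[:,:,::-1])
E
```

```text
{'t': np.float64(15.225), 'eef_pos': array([514.885, 150.27 , 240.291]), 'tcp_rot': array([ 3.141, -0.   ,  1.087]), 'ft_force': array([ 0.101,  0.044, -1.182]), 'moment': array([-0.135,  0.095, -0.017]), 'opening': np.float64(0.125)} 0.6442878210116177
```

View pics/scene5.png

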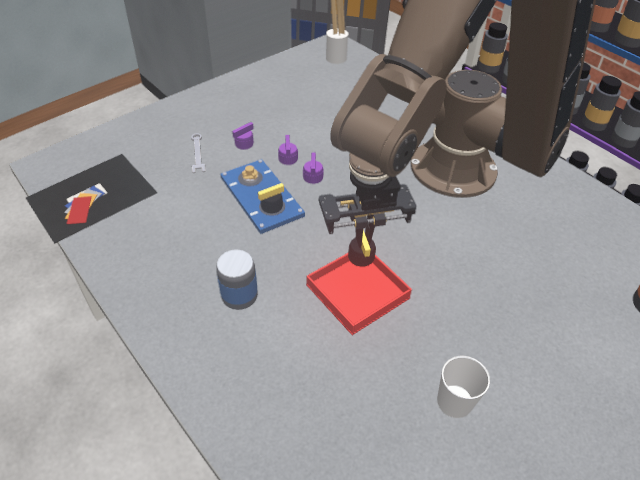

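Request:
play_rows(targets=[{"linear": [0, 0, 50], "turn": 0}, {"linear": [0, 0, 90], "turn": 0}, {"linear": [0, 0, 106], "turn": 0}, {"linear": [0, 0, 111], "turn": 0}, {"linear": [0, 0, 113], "turn": 0}, {"linear": [0, 0, 113], "turn": 0}, {"linear": [0, 0, 113], "turn": 0}])

```text
t: 16.15
eef_pos: [514.9, 150.7, 127.6]
tcp_rot: [3.141, -0.001, 1.088]
ft_force: [0.3, -0.7, -0.6]
opening: 0.128
```

```bash
python3 st.py
```

```text
{'t': np.float64(16.15), 'eef_pos': array([514.947, 150.729, 127.604]), 'tcp_rot': array([ 3.141e+00, -1.000e-03,  1.088e+00]), 'ft_force': array([ 0.348, -0.656, -0.61 ]), 'moment': array([-0.123,  0.113, -0.04 ]), 'opening': np.float64(0.128)} 0.6444261127575673
```

Request:
play_rows(targets=[{"linear": [0, 0, 0.7], "turn": 0}, {"linear": [0, 0, 1.2], "turn": 0}, {"linear": [0, 0, 1.2], "turn": 0}])

```text
t: 16.52
eef_pos: [514.7, 150.7, 126.0]
tcp_rot: [3.141, -0.0, 1.088]
ft_force: [-1.7, -0.4, 5.0]
opening: 0.125
```

```bash
python3 st.py
```

```text
{'t': np.float64(16.525), 'eef_pos': array([514.722, 150.716, 126.009]), 'tcp_rot': array([ 3.141, -0.   ,  1.088]), 'ft_force': array([-1.738, -0.387,  4.999]), 'moment': array([-0.136,  0.383,  0.048]), 'opening': np.float64(0.125)} 0.6444861709110681
```

Request:
play_rows(hand=45, targets=[{"linear": [0, 0, 0], "turn": 0}, {"linear": [0, 0, 0], "turn": 0}, {"linear": [0, 0, 0], "turn": 0}, {"linear": [0, 0, -30], "turn": 0}, {"linear": [0, 0, -90], "turn": 0}, {"linear": [0, 0, -150], "turn": 0}, {"linear": [0, 0, -170], "turn": 0}, {"linear": [221, -116, -170], "turn": 0}, {"linear": [221, -116, -170], "turn": 0}, {"linear": [221, -116, -170], "turn": 0}, {"linear": [221, -116, -170], "turn": 0}, {"linear": [221, -116, -170], "turn": 0}, {"linear": [221, -116, -170], "turn": 0}, {"linear": [221, -116, -170], "turn": 0}])

```text
t: 18.27
eef_pos: [514.9, 399.0, 295.8]
tcp_rot: [3.142, 0.0, 1.086]
ft_force: [0.8, 0.7, -0.3]
opening: 0.474
```

```bash
python3 st.py; python3 - <<'E'
from h import *
p,d=env.read_camera("scene"); cv2.imwrite("pics/scene6.png",p[:,:,::-1])
p,d=env.read_camera("top"); cv2.imwrite("pics/top6.png",p[:,:,::-1])
h,m=bars(p); m[:, :200]=0; m[:200]=0; m[310:]=0; m[:,475:]=0
for k in cv2.findContours(m,0,1)[0]:
    if cv2.contourArea(k)>25:
        (c,wh,a)=cv2.minAreaRect(k); print(c,wh,a); b=cv2.boxPoints((c,wh,a)); P=ray('top',b,80 if c[0]>340 else 67)
        e=[P[1]-P[0],P[2]-P[1]]; v=max(e,key=np.linalg.norm); print(P.mean(0).round(1),np.degrees(np.arctan2(v[1],v[0])))
E
```

```text
{'t': np.float64(18.275), 'eef_pos': array([514.874, 399.007, 295.787]), 'tcp_rot': array([3.142, 0.   , 1.086]), 'ft_force': array([ 0.819,  0.683, -0.295]), 'moment': array([-0.116,  0.081, -0.038]), 'opening': np.float64(0.474)} 1.042365151121102
(253.4518280029297, 250.08944702148438) (27.836435317993164, 5.824655055999756) 28.300756454467773
[514.1 150.6  67. ] -117.0652828538706
(389.15997314453125, 254.6199951171875) (5.724334239959717, 27.816688537597656) 10.30484676361084
[ 508.8 -183.9   80. ] -9.800440039743355
```

View pics/scene6.png

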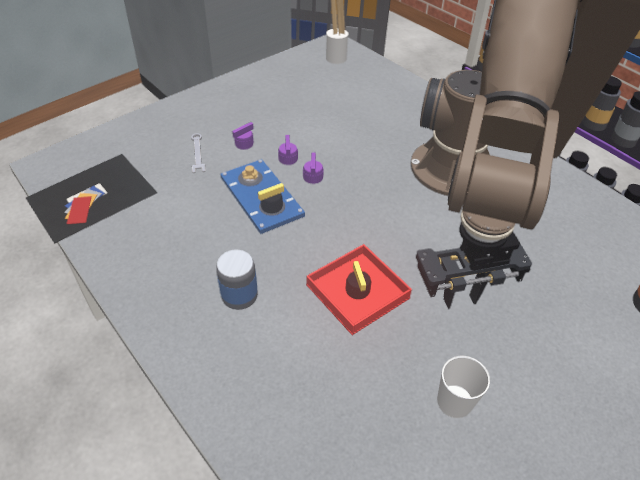

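View pics/top6.png

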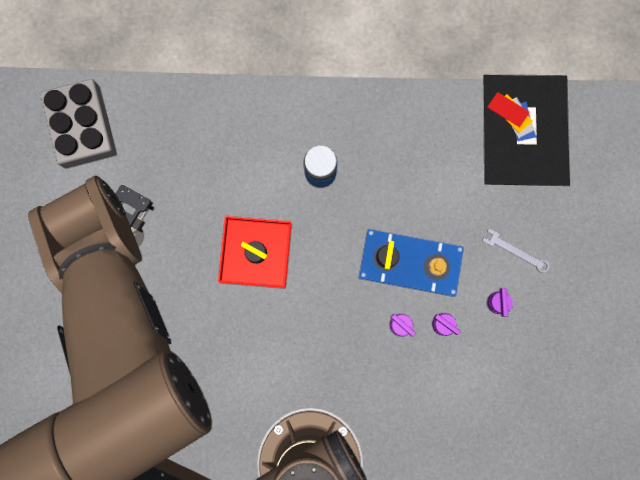

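The faulty cap stands in the tray at top (253,250). The good cap is on its gauge at (389,255), bar at -9.8° against marks at -9.5°. The bystanders have not moved and the gripper is clear, so I hand it in.

```bash
python3 -c "
from cell import env
print(env.job_done())"
```

```text
the job is handed in; nothing more can be done
None
```

I turned both caps clockwise to their stops, left cap first. The left cap is good and stays screwed home on its gauge. The right cap is faulty: I unscrewed it and put it in the red reject tray. The job was handed in at about 18 s of the 72 s allowed.

- **Left cap:** it came to a dead stop, with the turning moment rising to about 0.7 N m. The last picture puts its bar at -9.8°, with the marks at -9.5°. The wrist had sunk about 6 mm by then, so the rim should be on the plate; I did not measure the rim height directly.
- **Right cap:** it stopped dead about 30° short of its marks, also at about 0.7 N m. The last picture shows it upright near the middle of the tray.
- **Everything else:** in the last pictures the toner tin, mixing cup, spanner and purple caps look unmoved, and the gripper is clear. The force readings between moves stayed below 14 N.

No final check failed. While turning the left cap, I lowered it slightly faster than it sank, which pressed down with up to about 13 N. It turned freely until its stop.

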